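# Brush out the tumbler leaning in the drainer

### The arm

A 7-joint arm with a two-finger parallel gripper is mounted at the origin on the work surface. World frame = base frame: x ahead of the robot, y to its left, z up, the work surface at z = 0. Lengths are in mm, angles in rad, forces in N, time in s.
With the tool pointing down it reaches from about 425 to 875 mm from the base axis. Payload 4.7 kg.
Tool frame: the origin (TCP) lies at the very end of the fingers, on their centre line; the grasp point (between the pads) lies 19 mm behind it; z points along the fingers, y is the direction in which the jaws open and shut (so a half turn about z gives the same grasp; the last joint's range is limited). The gripper opens to 85 mm and grips with 20 to 120 N. Pads are 22 mm wide; open, the fingers measure 114 mm over their backs; the gripper's body (76 mm by 85 mm) begins 54 mm behind the grasp point. The pads swing forward as they close: fully open they stand 13 mm farther back than shut.
Start: joints at [1.246, 0.321, -0.07, 1.45, 0.023, 1.371, -0.057], TCP at [216.011, -613.08, 201.549] pointing down, gripper open.
Joint ranges: [-2.86, 2.86], [-0.3, 2.09], [-1.38, 1.24], [0.06, 2.45], [-1.56, 4.7], [0.09, 2.05], [-2.69, 2.69]. Speed limits (rad/s): [2.57, 2.57, 3.14, 3.14, 3.14, 3.14, 3.14].

### API

Orientations are given as a 3x3 rotation matrix whose columns are the frame's x, y, z axes.
In Python, from workcell import robot, kinematics, imaging, ticket gives the robot as it stands. Calls block until the motion is done:
- robot.goto(position, orientation): joint-space move of the TCP to a pose.
- robot.servo_line(position, rotation=None, feed=150, contact_N=None): straight line of the TCP; rotation=None keeps the orientation; feed is the mean speed in mm/s. With contact_N (N) it stops when the force on the tool has changed by that much, and returns True; else False.
- robot.move_joints(angles): joint-space move.
- robot.set_gripper(opening): finger opening in mm; the grip force is fixed at half the most; returns when the fingers have stopped.
- robot.wait(seconds).
- kinematics.inverse_kinematics(position, orientation): joint angles nearest the present ones, or None.
- imaging.read_camera(name): name is "side" or "top"; returns the picture (384x512x3 uint8, red, green, blue); there is no depth.
- imaging.camera_params(name): a dict with "K" (3x3 intrinsics, pixels), "xyz" and "rotation" of the camera in the world. Camera axes: x right, y down, z forward; pixel columns grow to the right and rows downward; lengths in mm; the calibration is good to about 2 mm. A picture is of the moment at which its call begins. camera_params takes no time and is no camera call.
A pose or a line that the arm cannot do raises robot.Unreachable and nothing moves.
- ticket.finish_job(): hands the job in, once; it reports no verdict.
Readings, each from a call of its own:
- robot.read_clock(): time.
- robot.read_joint_pos(): joint angles.
- robot.read_joint_vel(): joint speeds.
- robot.read_effort(): joint torques, N m.
- robot.read_eef_pos(): TCP position.
- robot.read_orientation(): TCP orientation.
- robot.read_ft_force(): force on the tool from outside, world axes, zero at the start.
- robot.read_torque(): the same for the moment, N m.
- robot.read_gripper_width(): finger opening in mm.
Only numpy, scipy, OpenCV 4.12 (cv2) and the standard library are available. Lean on these libraries where they do the work, as an engineer would, in place of code of your own. Each camera call takes 0.05 s, during which the arm holds its last target.

### The job

Take the blue brush from its rest and scrub the inside of the clear glass tumbler that leans in the drainer: three full strokes, each right down until the bristles touch the bottom and back up until the bristles come to the rim, without ramming the glass or shifting it. Then put the brush back in its rest as it was, letting the bristles stand in the dish and the handle settle into the notch before you let go. Leave the glass, the white beaker, the herb pot, the egg timer and the pump bottle where they stand.

Things in the scene. Friction and masses are not known exactly. Their poses are not given: they have to be found in the camera images.
- brush: the loose blue scrub brush, 200 mm long, 70 g, round and rigid; origin at the bristle tip, z along the brush to the handle's end. White bristle head 50 mm across from 0 to 62 mm, nose rounded over the first 17 mm; neck to 70 mm; blue handle, 18 mm diameter, from 70 to 200 mm (white band at 187 mm). Weight centre about 75 mm from the tip. Starts leaning in the rest, 40 degrees from vertical
- brush_tip (a point): centre of the brush's bristle tip, the lower end; axes as the brush
- brush_shank (a point): point on the brush's axis 100.3 mm from the tip, on the blue handle; it lies at rest_notch when the brush is home; axes as the brush
- brush_grip (a point): point on the blue handle's axis 160 mm from the tip, a good place to grip with the fingers pointing along the brush: 18 mm thick, nothing beside it, 40 mm of handle above; axes as the brush
- rest: the brush rest, fixed: round steel drip dish (84 mm outer, 78 mm inner diameter, 34 mm high, floor 4 mm thick) with an upright steel wire back at its -x side (towards the robot). Origin: centre of the underside, z up. The brush lies in its x-z plane, bristles in the dish against the +x wall, handle sloping up towards -x, 40 degrees from vertical, in the notch of the wire back
- rest_foot (a point): where the brush's tip lies when it is home: 28.5 mm to +x of the dish's centre, 11 mm above the sill; axes as the rest
- rest_notch (a point): where the handle's axis crosses the U notch of the wire back when home: 36 mm to -x of the dish's centre, 88 mm above the sill. The notch's 5 mm wire is 70 mm high at its bottom (16 mm wide there), 34 mm wide near its top; its shoulders are 101 mm high and 63 mm apart overall; axes as the rest
- drainer: the glass drainer, fixed: grey drip tray (170 mm in x, 240 mm in y, 14 mm high) with a steel wire rack of two bays, 54 mm either side of its centre in y. Origin: centre of the tray's underside, z up. Tumbler and beaker, one in each bay (either way round), lean 35 degrees from vertical, mouths up and towards -x (the robot), held only by their weight on wires below body and base
- glass: the clear glass tumbler in the drainer, loose, about 0.3 kg: straight cylinder, 72 mm outer and 66 mm inner diameter, 112 mm high, floor 8 mm thick, so 104 mm deep inside. Origin: centre of its underside, z along its axis to the mouth, 35 degrees from vertical
- glass_floor (a point): centre of the tumbler's inner floor; z along its axis to the mouth
- glass_rim (a point): centre of the tumbler's mouth, 104 mm from glass_floor along z; same axes
- glass_center (a point): middle of the tumbler, half-way up its axis; same axes
- beaker_center (a point): middle of the white ceramic beaker in the other bay (72 mm diameter, 90 mm high, loose), half-way up its axis, z to its mouth. To be left alone
- pot_center (a point): middle of the green ceramic herb pot (112 mm diameter, 95 mm high; its herbs reach about 175 mm), 48 mm above the sill. To be left alone
- timer_center (a point): middle of the round aluminium egg timer (62 mm diameter, 62 mm high), 31 mm above the sill. To be left alone
- pump_center (a point): point on the axis of the cream pump dispenser bottle (66 mm diameter, 182 mm high over its sprung white nozzle, which sticks out 45 mm to its -x), 85 mm above the sill. To be left alone
Not all that is in view belongs to the job. What is shaped like the rest but red is not meant.

How it is judged:
By the outcome, as a careful person would: the job done as asked, in the order asked, and still so for the second after the job is handed in, with the robot touching nothing.
It also fails if it takes over 72 s, if anything falls off the work surface, if the arm or the gripper's body presses on something with over 40 N, if the wrist force passes 120 N, or if a joint passes its speed limit or range.

## Working session

There is one attempt and no reset: what is moved stays moved. The work goes in short steps, each a Python script; the robot and the scene stay as the last script left them, time stands still between calls to the robot, and variables do not carry over. Pictures are saved under pics/ and viewed, and the job is handed in when it is done.

```bash
ls; mkdir -p pics; python3 - <<'E'
from workcell import robot, kinematics, imaging
import cv2
for n in ("side","top"):
    im=imaging.read_camera(n); cv2.imwrite(f"pics/{n}0.png",im[:,:,::-1])
    cv2.imwrite(f"pics/{n}0x.png",cv2.resize(im[:,:,::-1],(800,600),interpolation=cv2.INTER_CUBIC))
    p=imaging.camera_params(n); print(n,p)
print(robot.read_clock(),robot.read_eef_pos())
E
```

```text
pics
side {'K': array([[386.59575456,   0.        , 258.06303065],
       [  0.        , 386.59575456, 199.52424966],
       [  0.        ,   0.        ,   1.        ]]), 'xyz': array([502.34628247, 842.20639557, 672.30938806]), 'rotation': array([[-0.98133014, -0.11527982,  0.15395365],
       [-0.1920418 ,  0.54343769, -0.81718751],
       [ 0.01054101, -0.83149626, -0.55543033]])}
top {'K': array([[350.35152457,   0.        , 255.46307807],
       [  0.        , 350.35152457, 193.55771606],
       [  0.        ,   0.        ,   1.        ]]), 'xyz': array([ 518.41848766,   14.87568301, 1119.34739336]), 'rotation': array([[-0.02781809, -0.99291785,  0.1155002 ],
       [-0.99953105,  0.02614995, -0.01593322],
       [ 0.01280006, -0.11588927, -0.99317966]])}
0.1 [ 215.81466346 -612.54808217  200.51591085]
```

View pics/side0x.png

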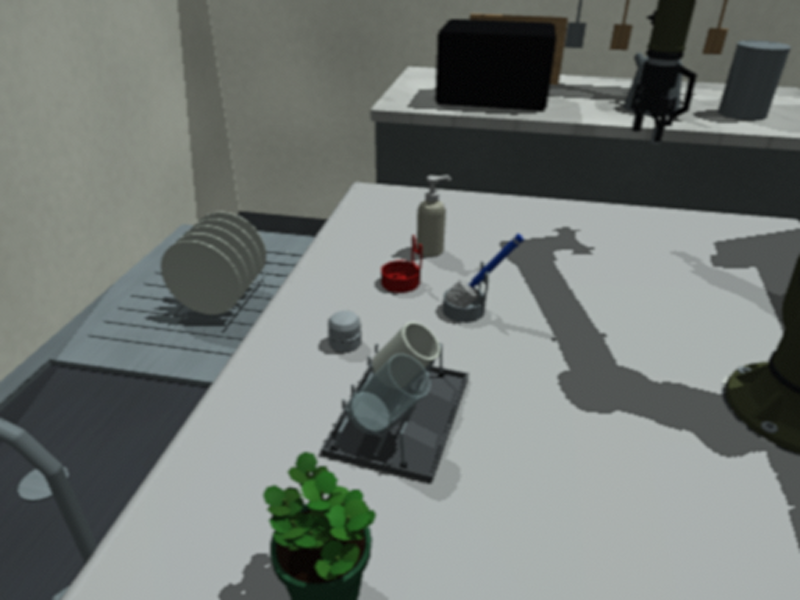

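View pics/top0x.png

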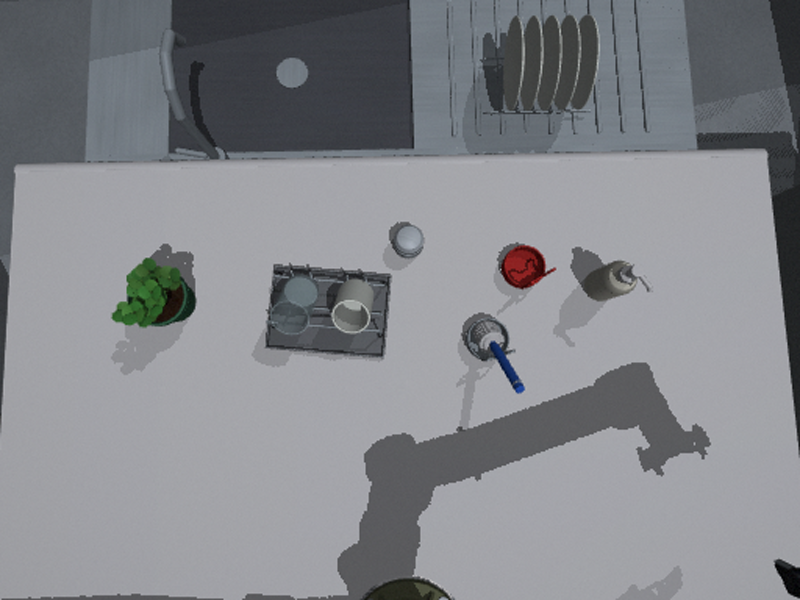

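The side view (800x600) shows the steel rest with the blue brush at about (465,300), the red look-alike at (402,275), the clear tumbler in the near bay at (390,395) and the white beaker behind it at (405,350). In the top view the brush and steel rest are at (487,338), the red rest at (523,267), the tumbler at (293,305), the beaker at (352,305), the pot at (155,295), the timer at (407,240) and the pump at (612,280). The steel rest fits because it isn't red and it holds the blue brush. I'll confirm with crops and measure.

```bash
python3 - <<'E'
import cv2, numpy as np
t=cv2.imread("pics/top0.png"); s=cv2.imread("pics/side0.png")
def crop(im,x0,y0,x1,y1,w,h): return cv2.resize(im[y0:y1,x0:x1],(w,h),interpolation=cv2.INTER_CUBIC)
g=lambda a:np.clip(255*(a/255.)**0.6,0,255).astype(np.uint8)
a=crop(g(t),160,160,260,235,400,300); b=crop(g(t),285,190,345,260,400,300)
c=crop(g(s),200,200,310,310,400,300); d=crop(g(s),270,140,345,215,400,300)
cv2.imwrite("pics/crops1.png",np.vstack([np.hstack([a,b]),np.hstack([c,d])]))
E
```

```text
(no output)
```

View pics/crops1.png

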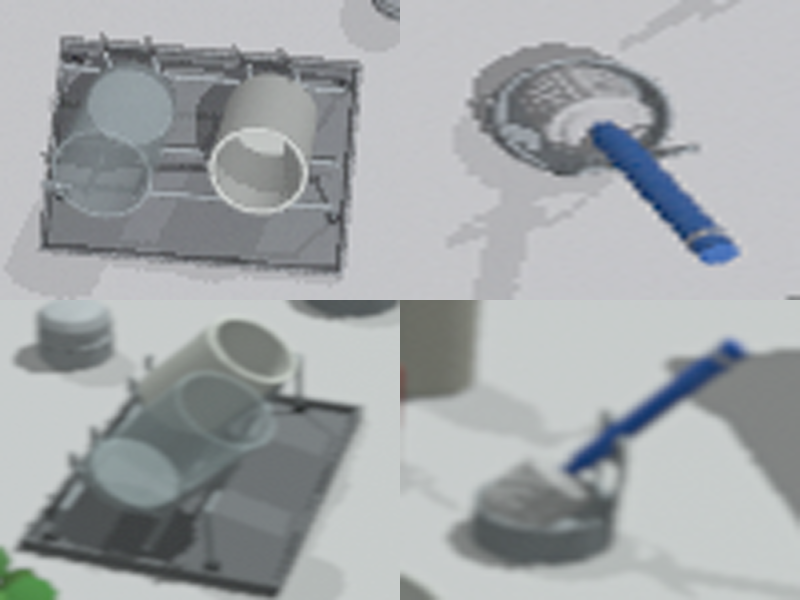

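The crops confirm it: the blue brush stands in the steel rest (not red), and the clear tumbler is in the bay on the +y side (left in the top view) with the white beaker beside it. Next I'll measure the brush and glass across both views.

```bash
cat > h.py <<'E'
import numpy as np, cv2
from workcell import robot, kinematics, imaging, ticket
P={n:imaging.camera_params(n) for n in("side","top")}
def ray(n,uv):
    p=P[n]; d=p["rotation"]@np.linalg.solve(p["K"],[uv[0],uv[1],1.]); return p["xyz"],d/np.linalg.norm(d)
def onplane(n,uv,z):
    c,d=ray(n,uv); return c+d*(z-c[2])/d[2]
def proj(n,X):
    p=P[n]; q=p["K"]@(p["rotation"].T@(np.asarray(X,float)-p["xyz"])); return q[:2]/q[2]
def tri(a,b):
    c1,d1=ray("top",a); c2,d2=ray("side",b)
    A=np.array([d1,-d2]).T; t=np.linalg.lstsq(A,c2-c1,rcond=None)[0]
    p,q=c1+t[0]*d1,c2+t[1]*d2; return (p+q)/2,np.linalg.norm(p-q)
def blue(n,im):
    hsv=cv2.cvtColor(im,cv2.COLOR_RGB2HSV)
    m=((hsv[...,0]>105)&(hsv[...,0]<130)&(hsv[...,1]>130)&(hsv[...,2]>40)).astype(np.uint8)
    k,l,st,_=cv2.connectedComponentsWithStats(m)
    i=1+np.argmax(st[1:,4]); return np.argwhere(l==i)[:,::-1].astype(float)
def axis(pts):
    vx,vy,x,y=cv2.fitLine(pts.astype(np.float32),cv2.DIST_HUBER,0,.01,.01).ravel()
    d=np.array([vx,vy]);c=np.array([x,y]);t=(pts-c)@d
    return c,d,c+d*t.min(),c+d*t.max(),len(pts)
E
python3 - <<'E'
from h import *
I={n:cv2.imread(f"pics/{n}0.png")[:,:,::-1].copy() for n in P}
N={}
for n in P:
    c,d,e0,e1,k=axis(blue(n,I[n])); print(n,e0,e1,k)
    N[n]=np.cross(ray(n,e0)[1],ray(n,e1)[1])
    if n=="top": et=e1 if e1[1]>e0[1] else e0; eb=e0 if e1[1]>e0[1] else e1
    else: es=e1 if e1[0]>e0[0] else e0; esb=e0 if e1[0]>e0[0] else e1
u=np.cross(N["top"],N["side"]);u/=np.linalg.norm(u); u*=np.sign(u[2])
print("axis",u,"tilt",np.degrees(np.arccos(u[2])),"yaw(az of -u)",np.degrees(np.arctan2(-u[1],-u[0])))
top,r=tri(et,es); bot,r2=tri(eb,esb); print("end",top,r,"bot",bot,r2,np.linalg.norm(top-bot))
print("tip est",top-200*u, "shank", top-99.7*u)
# tray corners
hsv=cv2.cvtColor(I["top"],cv2.COLOR_RGB2HSV); g=cv2.cvtColor(I["top"],cv2.COLOR_RGB2GRAY)
m=np.zeros_like(g); m[160:235,160:260]=(g[160:235,160:260]<105)
m=cv2.morphologyEx(m,cv2.MORPH_CLOSE,np.ones((5,5)))
k,l,st,_=cv2.connectedComponentsWithStats(m); i=1+np.argmax(st[1:,4])
cs,_=cv2.findContours((l==i).astype(np.uint8),cv2.RETR_EXTERNAL,cv2.CHAIN_APPROX_NONE)
h=cv2.convexHull(cs[0]); ap=cv2.approxPolyDP(h,6,True)[:,0]; print("tray",ap.tolist())
for a in ap: print(onplane("top",a,14).round(1))
print(cv2.minAreaRect(cs[0]))
# rough glass
for nm,a,b in (("rim",(185.5,203),(262.4,241)),("floor",(192.7,186.5),(237,263)),("brim",(224.5,202.5),(269.4,219))):
    print(nm,*tri(a,b))
E
```

```text
side [301.64202849 181.63269501] [328.99791318 154.97179319] 134
top [314.47432369 218.71640506] [329.3493034  243.59536542] 157
axis [-0.62225749 -0.1833328   0.76104185] tilt 40.44386851381371 yaw(az of -u) 16.41630711351222
end [ 487.6193198  -199.48105733  151.30369645] 0.2624580970933977 bot [ 559.98952933 -177.87833261   63.36651469] 0.3633181349878742 115.91838887135015
tip est [ 612.07081804 -162.8144976    -0.90467383] shank [ 549.65839167 -181.2027773    75.42782386]
tray [[175, 169], [249, 175], [244, 228], [170, 222]]
[732.6 251.8  14. ]
[707.2  16.1  14. ]
[539.1  36.1  14. ]
[564.2 267.7  14. ]
((209.01846313476562, 197.95753479003906), (77.7274398803711, 55.578189849853516), 5.042450904846191)
rim [612.48629357 198.11554198 126.81816015] 0.7392257531045066
floor [671.96641479 191.14801486  43.83176429] 2.8077308528693115
brim [613.88848023  89.16638143 107.06410104] 2.915689397555433
```

```bash
python3 - <<'E'
from h import *
yaw=np.radians(-6.3); s,c=np.sin(np.radians(35)),np.cos(np.radians(35))
ax=np.array([np.cos(yaw),np.sin(yaw),0]); g=-s*ax+c*np.array([0,0,1]); ey=np.cross([0,0,1],ax)
e2=np.cross(g,ey)
mid=(np.array([612.5,198.1,126.8])+[672,191.1,43.8])/2
rim=mid+52*g; fl=mid-52*g; print(rim,fl,g)
sh=np.array([539.4,-184.2,88]); tip=np.array([602.3,-165.7,11]); u=(sh-tip)/np.linalg.norm(sh-tip); ry=np.array([-u[1],u[0],0]);ry/=np.linalg.norm(ry)
hd=np.array([-u[0],-u[1],0]);hd/=np.linalg.norm(hd); dc=tip-28.5*hd; dc[2]=0; print("dish",dc,"len",np.linalg.norm(sh-tip))
th=np.linspace(0,2*np.pi,80)
def circ(o,a,b,r): return [o+r*(np.cos(t)*a+np.sin(t)*b) for t in th]
X,Y=np.eye(3)[:2]
def wire(): 
    n=dc-36*hd
    return [n+ry*y+np.array([0,0,z]) for y,z in((-31,99),(-17,99),(-8,72),(8,72),(17,99),(31,99))]
curves=[(circ(rim,ey,e2,36),(0,0,255)),(circ(fl,ey,e2,33),(0,255,0)),(circ(fl-8*g,ey,e2,36),(255,255,0)),
 (circ(dc+[0,0,34],X,Y,42),(0,0,255)),(circ(dc,X,Y,42),(0,255,0)),([tip+k*u for k in (70,200)],(0,255,255)),(wire(),(255,0,255))]
out=[]
for n,boxes in (("top",((160,160,80),(285,190,80))),("side",((205,200,100),(270,140,80)))):
    im=cv2.imread(f"pics/{n}0.png"); im=np.clip(255*(im/255.)**.6,0,255).astype(np.uint8); row=[]
    for x0,y0,w in boxes:
        h=w*3//4; f=400/w
        z=cv2.resize(im[y0:y0+h,x0:x0+w],(400,300),interpolation=cv2.INTER_CUBIC)
        for pts,col in curves:
            q=np.array([(proj(n,p)-[x0,y0]+.5)*f for p in pts]).astype(np.int32)
            cv2.polylines(z,[q.reshape(-1,1,2)],False,col,1,cv2.LINE_AA)
        row.append(z)
    out.append(np.hstack(row))
cv2.imwrite("pics/ov1.png",np.vstack(out))
E
```

```text
[612.6041457  197.87293279 127.8959063 ] [671.8958543  191.32706721  42.7040937 ] [-0.57011258  0.06294102  0.81915204]
dish [ 574.95808321 -173.74174023    0.        ] len 101.13189407896995
```

View pics/ov1.png

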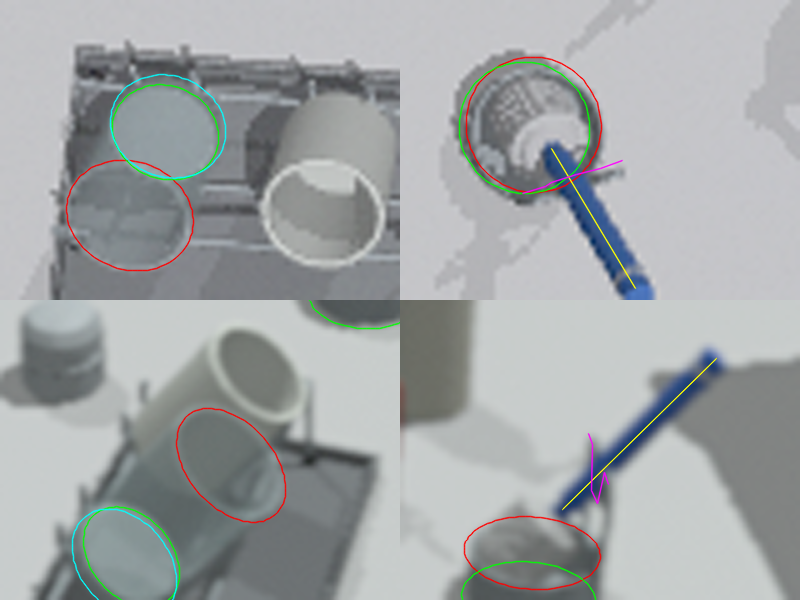

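The tumbler overlay fits in both views. The brush and dish overlay is off by 1–2 px, because the handle mask misses the shaded side of the handle, so I'll refine the mask.

```bash
cat >> h.py <<'E'
def blue(n,im,roi=None):
    f=im.astype(float); m=((f[...,2]-f[...,0]>0.3*f[...,2]+4)&(f[...,2]-f[...,1]>0.22*f[...,2]+2)).astype(np.uint8)
    if roi is not None:
        z=np.zeros_like(m); x0,y0,x1,y1=roi; z[y0:y1,x0:x1]=m[y0:y1,x0:x1]; m=z
    k,l,st,_=cv2.connectedComponentsWithStats(m,connectivity=8)
    i=1+np.argmax(st[1:,4]); return np.argwhere(l==i)[:,::-1].astype(float)
E
python3 - <<'E'
from h import *
I={n:cv2.imread(f"pics/{n}0.png")[:,:,::-1].copy() for n in P}
N={};out=[]
for n,x0,y0 in (("top",285,190),("side",270,140)):
    b=blue(n,I[n],(x0,y0,x0+80,y0+60)); c,d,e0,e1,k=axis(b); print(n,c,e0,e1,k,"w",k/np.linalg.norm(e1-e0))
    nn=np.array([-d[1],d[0]]); w=(b-c)@nn; t=(b-c)@d
    for lo in np.arange(t.min(),t.max(),7):
        s=w[(t>=lo)&(t<lo+7)]; print("  ",round(lo,1),s.min().round(1),s.max().round(1),s.mean().round(2))
    N[n]=np.cross(ray(n,e0)[1],ray(n,e1)[1])
    im=np.clip(255*(I[n][:,:,::-1]/255.)**.6,0,255).astype(np.uint8)
    for x,y in b.astype(int): im[y,x,2]=255
    out.append(cv2.resize(im[y0:y0+60,x0:x0+80],(400,300),interpolation=cv2.INTER_NEAREST))
cv2.imwrite("pics/mask1.png",np.hstack(out))
u=np.cross(N["top"],N["side"]);u/=np.linalg.norm(u); u*=np.sign(u[2])
# line point: intersect at z=88 : planes n.(X-c)=0
A=np.array([N["top"],N["side"],[0,0,1]])
for z in(11,88,150):
    print(z,np.linalg.solve(A,[N["top"]@P["top"]["xyz"],N["side"]@P["side"]["xyz"],z]))
print(u,np.degrees(np.arccos(u[2])),np.degrees(np.arctan2(-u[1],-u[0])))
E
```

```text
top [323.63016 233.91081] [314.38422397 218.76543939] [333.42774597 249.95982812] 198 w 5.417554777031743
   -17.7 -3.1 3.1 -0.09
   -10.7 -3.3 2.9 -0.08
   -3.7 -2.7 2.8 0.09
   3.3 -2.6 2.9 0.03
   10.3 -2.6 3.1 0.3
   17.3 -2.4 -0.1 -1.37
side [317.3523  166.16852] [300.99703094 181.99693233] [333.02906216 150.99674423] 197 w 4.4193708033252666
   -22.8 -1.5 2.1 0.3
   -15.8 -2.3 2.7 -0.14
   -8.8 -2.4 1.9 -0.0
   -1.8 -1.8 1.8 -0.04
   5.2 -2.7 2.3 -0.16
   12.2 -2.7 2.3 -0.04
   19.2 -2.1 2.1 0.0
11 [ 604.29154877 -163.65704965   11.        ]
88 [ 540.3711838  -183.50356783   88.        ]
150 [ 488.90283798 -199.48388118  150.        ]
[-0.62652882 -0.1945298   0.7547316 ] 40.9980767572849 17.248951337271382
```

View pics/mask1.png

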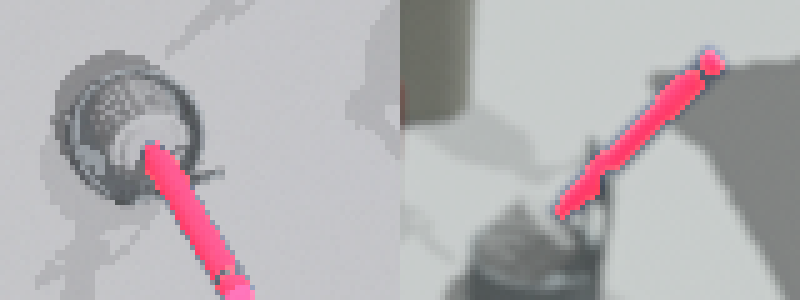

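```bash
python3 - <<'E'
from h import *
I={n:cv2.imread(f"pics/{n}0.png")[:,:,::-1].copy() for n in P}
N={};E={};B={}
for n,roi in (("top",(285,190,375,270)),("side",(270,140,350,200))):
    b=blue(n,I[n],roi); c,d,e0,e1,k=axis(b); print(n,e0,e1,k)
    N[n]=np.cross(ray(n,e0)[1],ray(n,e1)[1])
    E[n],B[n]=(e0,e1) if e0[0]>e1[0] else (e1,e0)
u=np.cross(N["top"],N["side"]);u/=np.linalg.norm(u); u*=np.sign(u[2])
A=np.array([N["top"],N["side"],[0,0,1]])
for z in(11,88,164): print(z,np.linalg.solve(A,[N["top"]@P["top"]["xyz"],N["side"]@P["side"]["xyz"],z]))
print(u,np.degrees(np.arccos(u[2])),np.degrees(np.arctan2(-u[1],-u[0])))
print("end",tri(E["top"],E["side"]),"blue start",tri(B["top"],B["side"]))
for uv in ((312,217),(311.6,214.8)): print(uv,onplane("top",uv,34))
out=[]
for n,x0,y0 in(("top",292,196),("side",285,165)):
    im=np.clip(255*(I[n][:,:,::-1]/255.)**.6,0,255).astype(np.uint8)
    out.append(cv2.resize(im[y0:y0+40,x0:x0+40],(400,400),interpolation=cv2.INTER_NEAREST))
cv2.imwrite("pics/dish.png",np.hstack(out))
E
```

```text
top [314.47671895 218.71540886] [333.5528304  250.66997484] 206
side [300.99703094 181.99693233] [333.02906216 150.99674423] 197
11 [ 603.84214149 -164.83961772   11.        ]
88 [ 540.318763   -183.64150768   88.        ]
164 [ 477.62036344 -202.19921725  164.        ]
[-0.62537641 -0.18510128  0.75805136] 40.70729003060948 16.487899459037045
end (array([ 473.01025055, -207.54197058,  161.6772726 ]), np.float64(8.921885496820774)) blue start (array([ 560.96392796, -178.16991744,   61.64944553]), np.float64(1.444044670391304))
(312, 217) [ 566.85185762 -175.79666399   34.        ]
(311.6, 214.8) [ 573.70057209 -174.8705738    34.        ]
```

View pics/dish.png

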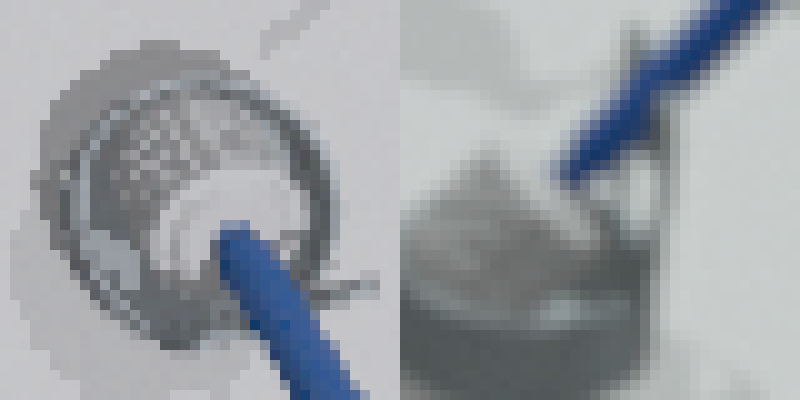

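```bash
cat >> h.py <<'E'
def frame(u,flip=1):
    u=np.asarray(u,float)/np.linalg.norm(u); z=-u; y=np.cross([0,0,1],u); y/=np.linalg.norm(y); y*=flip
    return np.column_stack([np.cross(y,z),y,z])
def dirv(yawdeg,tilt):  # axis pointing up and towards robot
    a,t=np.radians(yawdeg),np.radians(tilt); return np.array([-np.sin(t)*np.cos(a),-np.sin(t)*np.sin(a),np.cos(t)])
UB=dirv(16.4,40); UG=dirv(-6.3,35)
SH=np.array([537.5,-184.3,88.])
E
python3 - <<'E'
from h import *
print("shoulder top-view",onplane("top",(329.4,224.2),101),"side far",onplane("side",(307.7,167),101))
ry=np.array([np.sin(np.radians(16.4)),-np.cos(np.radians(16.4)),0])
print("pred",SH*[1,1,0]+[0,0,101]+31.5*ry)
rim=np.array([612.6,197.9,127.9])
for f in(1,-1):
  print(f)
  for nm,R,X in (("pre",frame(UB,f),SH+(141+90-100.3)*UB),("gr",frame(UB,f),SH+40.7*UB),("lift",frame(UB,f),SH+40.7*UB+[0,0,130]),
     ("glasshi",frame(UG,f),rim+(141+40)*UG),("rim",frame(UG,f),rim+141*UG),("fl",frame(UG,f),rim+37*UG)):
    q=kinematics.inverse_kinematics(X,R); print(nm,X.round(0),None if q is None else np.round(q,2))
E
```

```text
shoulder top-view [ 541.60978181 -213.68798288  101.        ] side far [ 546.7816914  -205.19978304  101.        ]
pred [ 546.39375589 -214.5183902   101.        ]
1
pre [ 457. -208.  188.] [ 1.17 -0.24 -0.3   2.24 -0.87  1.01  0.03]
gr [ 512. -192.  119.] [ 1.06 -0.08 -0.35  2.26 -0.94  0.77  0.07]
lift [ 512. -192.  249.] [ 1.14 -0.24 -0.38  2.11 -0.82  1.02 -0.17]
glasshi [509. 209. 276.] [-0.29 -0.29 -0.37  2.05  0.39  0.95 -2.52]
rim [532. 207. 243.] [-0.19 -0.24 -0.44  2.07  0.4   0.87 -2.53]
fl [592. 200. 158.] [ 0.72 -0.05 -1.28  2.07  0.54  0.66 -2.61]
-1
pre [ 457. -208.  188.] None
gr [ 512. -192.  119.] None
lift [ 512. -192.  249.] None
glasshi [509. 209. 276.] [-0.74 -0.29 -0.01  2.06  0.54  1.01  0.5 ]
rim [532. 207. 243.] [-0.61 -0.23 -0.09  2.08  0.53  0.91  0.52]
fl [592. 200. 158.] [ 0.36 -0.03 -0.94  2.08  0.58  0.68  0.49]
```

```bash
cat >> h.py <<'E'
def snap(tag,boxes,w=400,h=300,gam=.6,draw=()):
    out=[]
    for n,x0,y0,bw in boxes:
        im=imaging.read_camera(n)[:,:,::-1]; cv2.imwrite(f"pics/raw_{tag}_{n}.png",im)
        im=np.clip(255*(im/255.)**gam,0,255).astype(np.uint8); bh=bw*h//w; f=w/bw
        z=cv2.resize(im[y0:y0+bh,x0:x0+bw],(w,h),interpolation=cv2.INTER_CUBIC)
        for pts,col in draw:
            q=np.array([(proj(n,p)-[x0,y0]+.5)*f for p in pts]).astype(np.int32)
            cv2.polylines(z,[q.reshape(-1,1,2)],False,col,1,cv2.LINE_AA)
        out.append(z)
    cv2.imwrite(f"pics/{tag}.png",np.hstack(out))
E
python3 - <<'E'
from h import *
R=frame(UB); X=SH+(141+90-100.3)*UB
robot.goto(X,R)
p=robot.read_eef_pos(); print(p,X,robot.read_clock(),robot.read_gripper_width(),robot.read_ft_force())
snap("pre",(("top",280,180,110),("side",260,100,110)),draw=[([p,p+60*R[:,2]],(0,255,255)),([p-42*R[:,1],p+42*R[:,1]],(0,0,255))])
E
```

```text
[ 457.21966073 -209.07977107  188.76934885] [ 456.90578764 -208.02016663  188.12200872] 1.75 85.21996935008971 [-0.31363852  0.2136893   0.20307318]
```

View pics/pre.png

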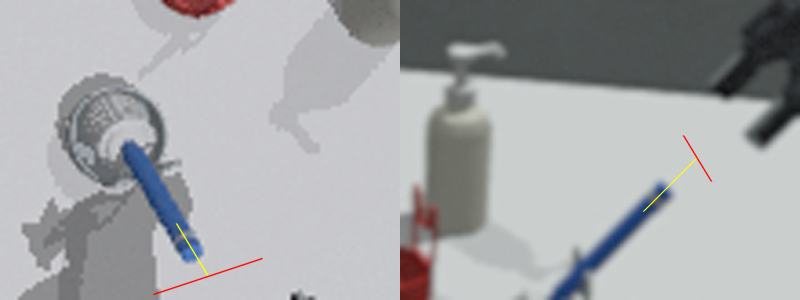

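```bash
python3 - <<'E'
from h import *
p=robot.read_eef_pos(); R=robot.read_orientation(); print(p,robot.read_joint_vel().round(3),robot.read_clock())
snap("pre2",(("top",280,180,110),("side",260,100,110)),draw=[([p,p+60*R[:,2]],(0,255,255)),([p-42*R[:,1],p+42*R[:,1]],(0,0,255))])
E
```

```text
[ 457.17769803 -208.97889898  188.61957442] [-0.    -0.001 -0.003  0.006 -0.001  0.001  0.   ] 1.85
```

View pics/pre2.png

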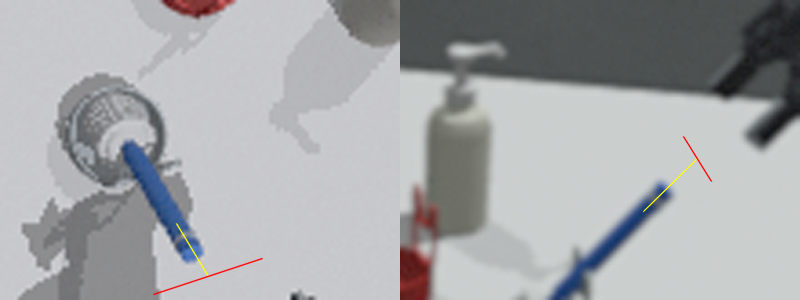

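The fingers appear noticeably farther back than the drawn TCP. Being open accounts for 13 mm of that. I'll measure the fingertips in both views.

```bash
python3 - <<'E'
import cv2,numpy as np
o=[]
for n,x0,y0 in(("top",290,225),("side",320,90)):
    im=cv2.imread(f"pics/raw_pre2_{n}.png"); im=np.clip(255*(im/255.)**.45,0,255).astype(np.uint8)
    o.append(cv2.resize(im[y0:y0+80,x0:x0+80],(400,400),interpolation=cv2.INTER_NEAREST))
cv2.imwrite("pics/tips.png",np.hstack(o))
E
```

```text
(no output)
```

View pics/tips.png

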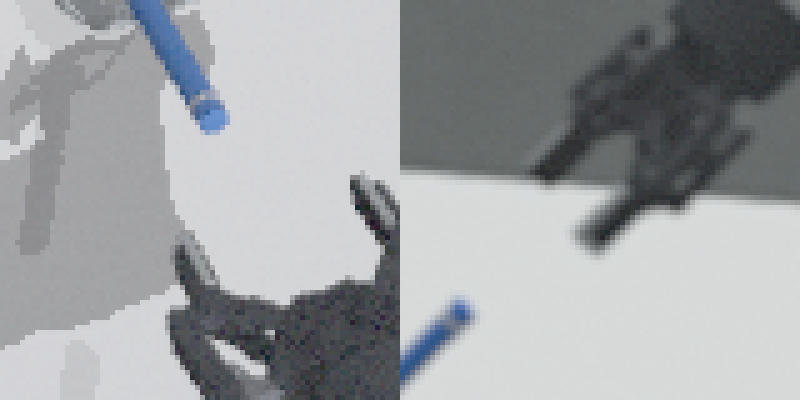

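```bash
python3 - <<'E'
from h import *
p=np.array([457.18,-208.98,188.62]); R=frame(UB)
a,ra=tri((326.1,273.1),(358.2,137.3)); b,rb=tri((361.5,260.5),(347.5,125.2))
print(a,ra,b,rb,np.linalg.norm(a-b)); m=(a+b)/2
print("mid",m,"rel TCP in tool axes",R.T@(m-p), "jaw dir",R.T@(b-a)/np.linalg.norm(a-b))
print(robot.read_orientation().round(3),R.round(3))
E
```

```text
[ 416.39382566 -170.56323674  227.76134354] 1.4462105572134971 [ 444.62257444 -263.06044952  222.50707336] 1.0407053375318605 96.85145318800635
mid [ 430.50820005 -216.81184313  225.13420845] rel TCP in tool axes [ 2.17646588e+00 -1.73582906e-02 -4.58396422e+01] jaw dir [-0.02724357  0.99847769  0.04795934]
[[ 0.735  0.282  0.617]
 [ 0.216 -0.959  0.181]
 [ 0.643  0.    -0.766]] [[ 0.735  0.282  0.617]
 [ 0.216 -0.959  0.181]
 [ 0.643  0.    -0.766]]
```

```bash
python3 - <<'E'
from h import *
im=cv2.imread("pics/side0.png"); im=np.clip(255*(im/255.)**.45,0,255).astype(np.uint8)
z=cv2.resize(im[40:100,390:470],(800,600),interpolation=cv2.INTER_NEAREST)
p=[215.8,-612.5,200.5]
for dz,col in((0,(0,0,255)),(13,(0,255,0)),(46,(255,255,0))):
    q=((proj("side",np.add(p,[0,0,dz]))-[390,40]+.5)*10).astype(int); print(dz,q); cv2.circle(z,tuple(q.tolist()),4,col,-1)
cv2.imwrite("pics/start_tip.png",z)
E
```

```text
0 [212 596]
13 [220 561]
46 [242 470]
```

View pics/start_tip.png

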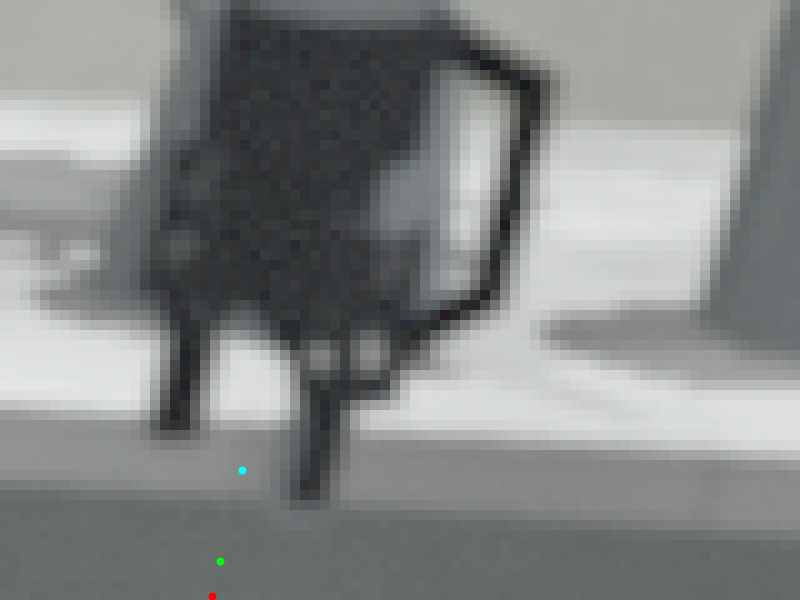

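At the start pose, too, the real fingertips sit about 46 mm behind the stated TCP along the tool axis, where 13 mm was expected. I'll close the jaws once here in free air to see where the closed tips really are.

```bash
python3 - <<'E'
from h import *
t0=robot.read_clock(); robot.set_gripper(0); print(robot.read_clock()-t0,robot.read_gripper_width())
p=robot.read_eef_pos(); R=robot.read_orientation(); print(p)
dr=[([p+k*R[:,2]-4*R[:,1],p+k*R[:,2]+4*R[:,1]],c) for k,c in((0,(0,0,255)),(-19,(0,255,0)),(-33,(255,255,0)))]
snap("closed",(("top",290,225,80),("side",320,90,80)),w=400,h=400,gam=.45,draw=dr)
E
```

```text
0.7666999999999999 0.2383338008024887
[ 456.8914985  -207.99988719  188.12631724]
```

View pics/closed.png

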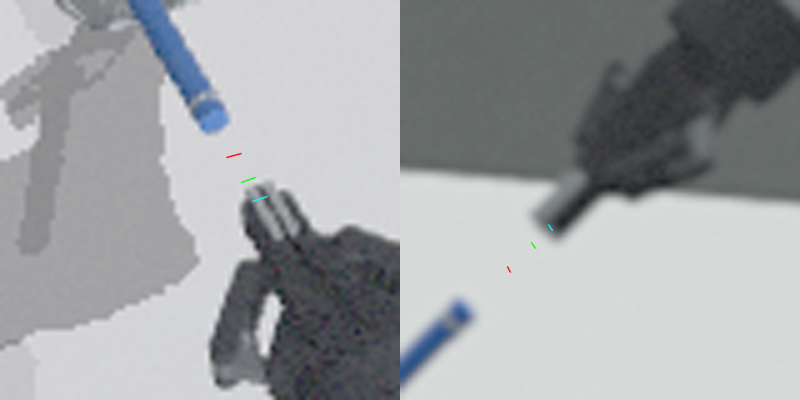

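Closed, the fingertips really end about 25 mm behind the reported TCP, while the lateral alignment with the handle is good. So the stated tool length doesn't match the images. I'll trust the pictures, approach in stages with contact stops, and check before closing.

```bash
python3 - <<'E'
from h import *
robot.set_gripper(85)
R=frame(UB); X=SH+(128-100.3)*UB
print(robot.servo_line(X,R,feed=60,contact_N=6))
p=robot.read_eef_pos(); R=robot.read_orientation(); print(p,X,robot.read_clock(),robot.read_ft_force())
dr=[([p+k*R[:,2]-4*R[:,1],p+k*R[:,2]+4*R[:,1]],c) for k,c in((0,(0,0,255)),(-25,(0,255,0)))]
snap("appr",(("top",285,190,80),("side",270,110,80)),w=400,h=400,gam=.45,draw=dr)
E
```

```text
False
[ 520.44920879 -189.61270352  109.49935614] [ 520.41920672 -189.32715085  109.21943107] 5.4667 [0.06123198 0.67060676 0.6139297 ]
```

View pics/appr.png

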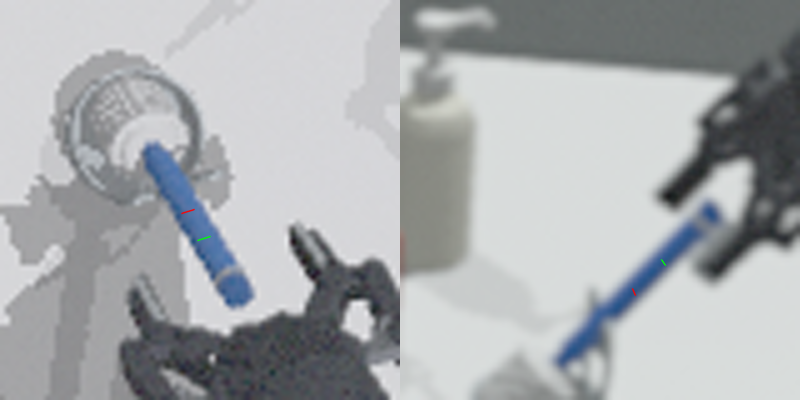

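```bash
python3 - <<'E'
from h import *
R=frame(UB); X=SH+(117-100.3)*UB
print(robot.servo_line(X,R,feed=40,contact_N=5))
p=robot.read_eef_pos(); print(p,X,robot.read_clock(),robot.read_ft_force())
snap("appr2",(("top",285,190,80),("side",270,110,80)),w=400,h=400,gam=.45)
E
```

```text
False
[ 527.21425471 -186.89701762  100.42985839] [ 527.20219322 -187.33080936  100.7929422 ] 5.9917 [ 0.15150196 -0.11500596 -0.51063161]
```

View pics/appr2.png

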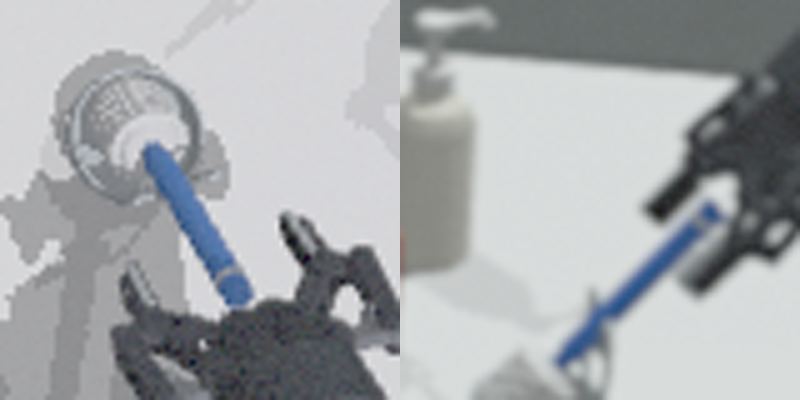

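The fingers straddle the handle and the palm isn't touching it (side view: handle end at (712,208), finger pads around (665,200) and (705,280)). I'll close the jaws and lift a little.

```bash
python3 - <<'E'
from h import *
robot.set_gripper(10); print("w",robot.read_gripper_width(),robot.read_ft_force(),robot.read_torque())
p=robot.read_eef_pos(); R=robot.read_orientation(); print(p,robot.read_joint_pos().tolist())
np.save("home.npy",np.vstack([p,R])) 
snap("gripped",(("top",285,190,80),("side",270,110,80)),w=400,h=400,gam=.45)
print(robot.read_clock())
E
```

```text
w 16.41101928377737 [-0.6754177  -0.9424342   1.23291477] [-0.30721611  0.66955015 -0.10832386]
[ 527.20805277 -187.67176871  100.92333635] [1.081180268082719, -0.026626500150248655, -0.40940475627919765, 2.262621475961796, -0.9669520973786221, 0.7053932028524735, 0.08637255440220128]
6.825
```

View pics/gripped.png

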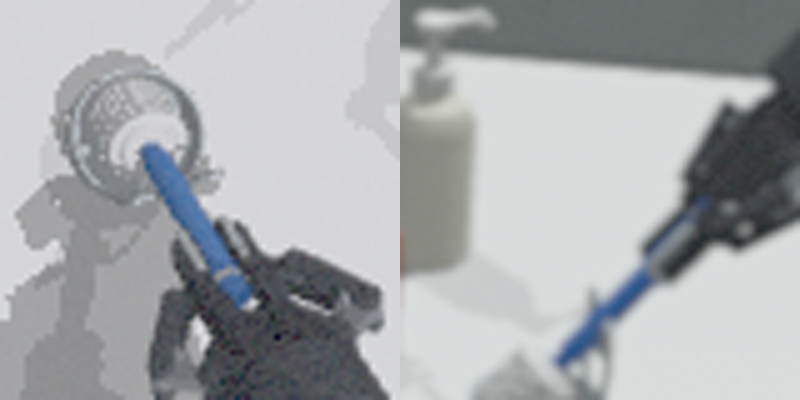

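The handle is gripped (width 16.4 mm) without a push on the rest. I'll lift straight up out of the notch and check.

```bash
cat >> h.py <<'E'
HOME=SH+(117-100.3)*UB
E
python3 - <<'E'
from h import *
R=frame(UB)
print(robot.servo_line(HOME+[0,0,15],R,feed=40,contact_N=15), robot.read_ft_force())
print(robot.servo_line(HOME+[0,0,150],R,feed=120)); print(robot.read_eef_pos(),robot.read_gripper_width(),robot.read_ft_force(),robot.read_clock())
print(robot.read_joint_pos().round(2))
snap("lift",(("top",270,160,100),("side",250,80,100)),w=400,h=400,gam=.5)
def rotax(phi,R): 
    c,s=np.cos(phi),np.sin(phi); return R@np.array([[c,-s,0],[s,c,0],[0,0,1]])
rim=np.array([612.6,197.9,127.9])
for ph in range(-180,180,30):
    o=[]
    for d in(50,0,-104):
        q=kinematics.inverse_kinematics(rim+(117+d)*UG,rotax(np.radians(ph),frame(UG))); o.append(None if q is None else np.round(q,2).tolist())
    print(ph,o)
E
```

```text
False [ 0.48764448  0.40337557 -1.36908117]
False
[ 526.73853779 -186.97546046  249.6715301 ] 16.586560141236838 [-0.27079054  0.12874445 -1.3730806 ] 8.625
[ 1.11 -0.22 -0.39  2.09 -0.81  1.   -0.2 ]
-180 [[-0.19, -0.28, -0.45, 2.05, 0.37, 0.91, 0.64], [0.13, -0.22, -0.71, 2.07, 0.34, 0.79, 0.67], [0.74, 0.13, -1.36, 2.07, 0.82, 0.72, 0.33]]
-150 [[-0.19, -0.28, -0.45, 2.05, 0.37, 0.91, 0.12], [0.31, -0.26, -0.85, 2.07, 0.26, 0.77, 0.22], [-0.33, 0.01, -0.26, 2.09, 0.65, 0.65, -0.1]]
-120 [[-0.19, -0.28, -0.45, 2.05, 0.37, 0.91, -0.4], [0.31, -0.26, -0.85, 2.07, 0.26, 0.77, -0.3], [-0.33, 0.01, -0.26, 2.09, 0.65, 0.65, -0.62]]
-90 [[-0.19, -0.28, -0.45, 2.05, 0.37, 0.91, -0.93], [0.31, -0.26, -0.85, 2.07, 0.26, 0.77, -0.83], [-0.33, 0.01, -0.26, 2.09, 0.65, 0.65, -1.15]]
-60 [[-0.19, -0.28, -0.45, 2.05, 0.37, 0.91, -1.45], [0.31, -0.26, -0.85, 2.07, 0.26, 0.77, -1.35], [-0.33, 0.01, -0.26, 2.09, 0.65, 0.65, -1.67]]
-30 [[-0.19, -0.28, -0.45, 2.05, 0.37, 0.91, -1.97], [0.31, -0.26, -0.85, 2.07, 0.26, 0.77, -1.88], [-0.52, 0.0, -0.07, 2.1, 0.65, 0.65, -2.19]]
0 [[-0.19, -0.28, -0.45, 2.05, 0.37, 0.91, -2.5], [0.31, -0.26, -0.85, 2.07, 0.26, 0.77, -2.4], None]
30 [None, None, None]
60 [[-1.1, -0.3, 0.3, 2.08, 0.66, 1.04, 2.5], [-1.45, -0.29, 0.66, 2.11, 0.79, 0.99, 2.42], [0.61, 0.08, -1.21, 2.07, 0.75, 0.69, 2.46]]
90 [[-1.1, -0.3, 0.3, 2.08, 0.66, 1.04, 1.98], [-1.02, -0.22, 0.3, 2.1, 0.65, 0.91, 1.99], [0.61, 0.08, -1.21, 2.07, 0.75, 0.69, 1.94]]
120 [[-0.65, -0.27, -0.07, 2.07, 0.52, 0.97, 1.57], [-0.61, -0.19, -0.07, 2.09, 0.55, 0.86, 1.55], [0.61, 0.08, -1.21, 2.07, 0.75, 0.69, 1.42]]
150 [[-0.19, -0.28, -0.45, 2.05, 0.37, 0.91, 1.17], [-0.18, -0.19, -0.45, 2.08, 0.44, 0.82, 1.11], [-0.33, 0.01, -0.26, 2.09, 0.65, 0.65, 0.95]]
```

View pics/lift.png

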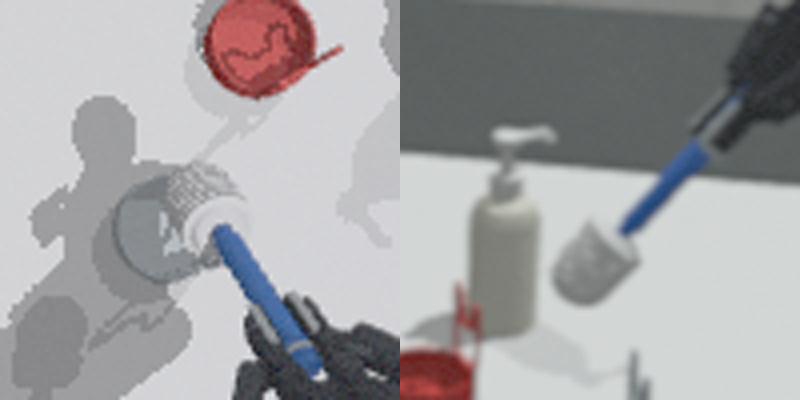

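The brush is out and held firmly; the top view shows the head at about (205,205) and the dish left behind empty. Now I'll carry it above the beaker's height to a hover along the tumbler's axis.

```bash
cat >> h.py <<'E'
def rotax(deg,R):
    c,s=np.cos(np.radians(deg)),np.sin(np.radians(deg)); return R@np.array([[c,-s,0],[s,c,0],[0,0,1]])
RIM=np.array([612.6,197.9,127.9]); PH=-160; RG=rotax(PH,frame(UG))
WP=[((515,-120,275),11,39,-40),((505,-20,290),5,38,-80),((505,90,295),-1,36.5,-120)]
E
python3 - <<'E'
from h import *
A=robot.read_joint_pos()
try:
    for x,yaw,t,ph in WP:
        robot.servo_line(np.array(x,float),rotax(ph,frame(dirv(yaw,t))),feed=130)
    robot.servo_line(RIM+(117+45)*UG,RG,feed=130)
except robot.Unreachable as e: print("UNR",x,e)
p=robot.read_eef_pos(); print(p,RIM+162*UG,robot.read_joint_pos().round(2),robot.read_clock(),robot.read_ft_force(),robot.read_gripper_width())
E
```

```text
UNR (515, -120, 275) the arm cannot follow that straight line within its joint ranges
[ 526.80452046 -187.02956842  249.72864868] [520.2417616  208.09644445 260.60263117] [ 1.11 -0.22 -0.39  2.09 -0.81  1.   -0.2 ] 8.725 [-1.12638695 -0.08775569 -1.92918026] 16.675091504779548
```

```bash
python3 - <<'E'
from h import *
for x,yaw,t in (((540,-120,260),11,38),((560,-120,290),11,38),((560,-20,290),5,30),((540,-20,290),5,30),((560,90,300),-1,30),((560,60,290),-1,35)):
  for ph in (-40,-80,-120):
    q=kinematics.inverse_kinematics(np.array(x,float),rotax(ph,frame(dirv(yaw,t)))); print(x,t,ph,None if q is None else np.round(q,2).tolist())
E
```

```text
(540, -120, 260) 38 -40 None
(540, -120, 260) 38 -80 None
(540, -120, 260) 38 -120 None
(560, -120, 290) 38 -40 None
(560, -120, 290) 38 -80 None
(560, -120, 290) 38 -120 None
(560, -20, 290) 30 -40 None
(560, -20, 290) 30 -80 None
(560, -20, 290) 30 -120 None
(540, -20, 290) 30 -40 None
(540, -20, 290) 30 -80 None
(540, -20, 290) 30 -120 None
(560, 90, 300) 30 -40 [0.01, -0.29, -0.26, 1.97, 0.08, 0.95, -1.18]
(560, 90, 300) 30 -80 [0.01, -0.29, -0.26, 1.97, 0.08, 0.95, -0.49]
(560, 90, 300) 30 -120 [0.01, -0.29, -0.26, 1.97, 0.08, 0.95, 0.21]
(560, 60, 290) 35 -40 None
(560, 60, 290) 35 -80 None
(560, 60, 290) 35 -120 None
```

```bash
python3 - <<'E'
from h import *
for x,yaw,t in (((540,-150,290),16,25),((560,-120,300),11,15),((580,0,310),5,10),((580,110,310),-4,15),((560,180,300),-6,25)):
  for ph in (0,-40,-80,-120,-160):
    q=kinematics.inverse_kinematics(np.array(x,float),rotax(ph,frame(dirv(yaw,t)))); print(x,t,ph,None if q is None else np.round(q,2).tolist())
E
```

```text
(540, -150, 290) 25 0 [1.09, -0.18, -0.59, 1.86, -0.44, 1.15, -0.67]
(540, -150, 290) 25 -40 [1.02, -0.18, -0.53, 1.86, -0.43, 1.14, 0.01]
(540, -150, 290) 25 -80 [0.94, -0.17, -0.46, 1.86, -0.41, 1.14, 0.7]
(540, -150, 290) 25 -120 [0.89, -0.17, -0.42, 1.86, -0.4, 1.14, 1.38]
(540, -150, 290) 25 -160 [0.84, -0.17, -0.38, 1.86, -0.39, 1.13, 2.07]
(560, -120, 300) 15 0 [1.1, -0.06, -0.81, 1.69, -0.17, 1.26, -1.07]
(560, -120, 300) 15 -40 [0.99, -0.06, -0.71, 1.69, -0.16, 1.26, -0.37]
(560, -120, 300) 15 -80 [0.9, -0.06, -0.63, 1.69, -0.16, 1.26, 0.32]
(560, -120, 300) 15 -120 [0.83, -0.06, -0.56, 1.7, -0.15, 1.26, 1.01]
(560, -120, 300) 15 -160 [0.79, -0.06, -0.52, 1.7, -0.15, 1.26, 1.71]
(580, 0, 310) 10 0 [1.17, 0.09, -1.26, 1.59, 0.08, 1.36, -1.58]
(580, 0, 310) 10 -40 [0.94, 0.05, -1.0, 1.59, 0.04, 1.35, -0.85]
(580, 0, 310) 10 -80 [0.84, 0.04, -0.9, 1.59, 0.02, 1.35, -0.14]
(580, 0, 310) 10 -120 [0.72, 0.03, -0.77, 1.59, 0.01, 1.35, 0.56]
(580, 0, 310) 10 -160 [0.65, 0.03, -0.69, 1.6, 0.01, 1.35, 1.26]
(580, 110, 310) 15 0 [1.03, -0.03, -1.28, 1.64, 0.06, 1.26, -1.9]
(580, 110, 310) 15 -40 [1.1, -0.03, -1.34, 1.64, 0.05, 1.26, -1.2]
(580, 110, 310) 15 -80 [0.98, -0.03, -1.23, 1.64, 0.06, 1.26, -0.51]
(580, 110, 310) 15 -120 [0.84, -0.02, -1.09, 1.64, 0.07, 1.26, 0.18]
(580, 110, 310) 15 -160 [0.66, -0.02, -0.92, 1.64, 0.07, 1.26, 0.87]
(560, 180, 300) 25 0 [0.46, -0.18, -0.85, 1.81, 0.08, 1.07, -2.11]
(560, 180, 300) 25 -40 [0.46, -0.18, -0.85, 1.81, 0.08, 1.07, -1.41]
(560, 180, 300) 25 -80 [0.46, -0.18, -0.85, 1.81, 0.08, 1.07, -0.72]
(560, 180, 300) 25 -120 [0.46, -0.18, -0.85, 1.81, 0.08, 1.07, -0.02]
(560, 180, 300) 25 -160 [0.77, -0.27, -1.07, 1.8, -0.06, 1.07, 0.8]
```

```bash
python3 - <<'E'
from h import *
for x,yaw,t,ph in (((540,-150,290),16,25,-40),((580,0,310),5,10,-120),((560,170,300),-6,25,-150)):
    robot.goto(np.array(x,float),rotax(ph,frame(dirv(yaw,t)))); print(robot.read_joint_pos().round(2),robot.read_clock())
for d in (45,0,-60,-104):
    for ph in(-120,-150,-180):
        q=kinematics.inverse_kinematics(RIM+(117+d)*UG,rotax(ph,frame(UG))); print(d,ph,None if q is None else np.round(q,2).tolist())
E
```

```text
[ 1.02 -0.18 -0.53  1.86 -0.43  1.14  0.01] 9.1833
[ 0.74  0.03 -0.79  1.6   0.02  1.35  0.56] 9.8833
[ 0.67 -0.24 -0.98  1.81 -0.02  1.07  0.61] 10.625
45 -120 [-0.19, -0.27, -0.45, 2.06, 0.37, 0.9, -0.41]
45 -150 [-0.19, -0.27, -0.45, 2.06, 0.37, 0.9, 0.12]
45 -180 [-0.19, -0.27, -0.45, 2.06, 0.37, 0.9, 0.64]
0 -120 [0.31, -0.26, -0.85, 2.07, 0.26, 0.77, -0.3]
0 -150 [0.31, -0.26, -0.85, 2.07, 0.26, 0.77, 0.22]
0 -180 [0.31, -0.26, -0.85, 2.07, 0.26, 0.77, 0.74]
-60 -120 [0.9, -0.28, -1.34, 2.07, 0.12, 0.63, -0.17]
-60 -150 [0.83, -0.22, -1.31, 2.07, 0.23, 0.64, 0.25]
-60 -180 [0.74, -0.17, -1.25, 2.07, 0.33, 0.65, 0.7]
-104 -120 [-0.52, 0.0, -0.07, 2.1, 0.65, 0.65, -0.62]
-104 -150 [0.05, 0.02, -0.63, 2.08, 0.67, 0.66, -0.11]
-104 -180 [0.05, 0.02, -0.63, 2.08, 0.67, 0.66, 0.42]
```

```bash
sed -i 's/PH=-160/PH=-150/' h.py; python3 - <<'E'
from h import *
for d in (70,60,50,45):
    q=kinematics.inverse_kinematics(RIM+(117+d)*UG,RG)
    if q is not None: break
print(d,np.round(q,2)); robot.goto(RIM+(117+d)*UG,RG)
p=robot.read_eef_pos(); R=robot.read_orientation(); print(p,RIM+(117+d)*UG,robot.read_joint_pos().round(2),robot.read_clock(),robot.read_ft_force(),robot.read_gripper_width())
ey=np.cross([0,0,1],UG);ey/=np.linalg.norm(ey);e2=np.cross(UG,ey);th=np.linspace(0,2*np.pi,60)
circ=lambda o,r:[o+r*(np.cos(t)*ey+np.sin(t)*e2) for t in th]
t=p-117*UG
snap("hover",(("top",150,160,110),("side",195,150,110)),w=400,h=400,gam=.5,draw=[(circ(RIM,36),(0,0,255)),(circ(t+17*UG,25),(0,255,0)),(circ(t+62*UG,25),(255,255,0)),([t,p],(0,255,255))])
E
```

```text
70 [-0.68 -0.29 -0.07  2.06  0.51  1.02 -0.  ]
[506.54549324 209.04220108 281.04046301] [505.98894703 209.66996982 281.08143228] [-0.67 -0.29 -0.07  2.05  0.51  1.02 -0.  ] 12.0833 [-0.00645263  0.07286064 -0.93026789] 16.492621322301794
```

View pics/hover.png

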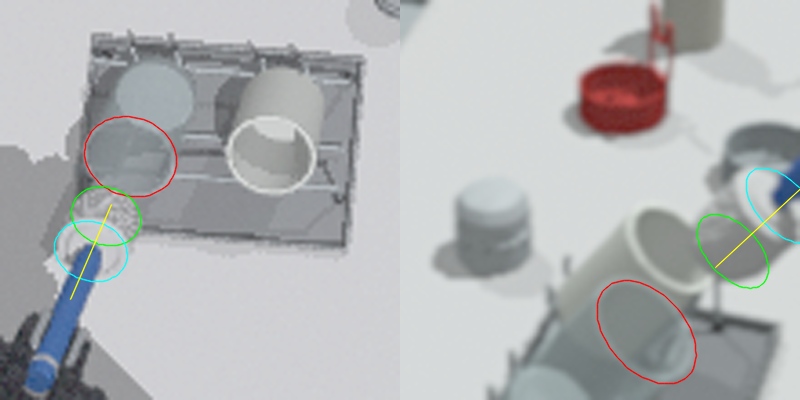

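```bash
cat >> h.py <<'E'
_ey=np.cross([0,0,1],UG);_ey/=np.linalg.norm(_ey);_e2=np.cross(UG,_ey);_th=np.linspace(0,2*np.pi,60)
circ=lambda o,r:[o+r*(np.cos(t)*_ey+np.sin(t)*_e2) for t in _th]
def overlay(tag,out,boxes,draw,w=400,h=400,gam=.5):
    o=[]
    for n,x0,y0,bw in boxes:
        im=cv2.imread(f"pics/raw_{tag}_{n}.png"); im=np.clip(255*(im/255.)**gam,0,255).astype(np.uint8); bh=bw*h//w; f=w/bw
        z=cv2.resize(im[y0:y0+bh,x0:x0+bw],(w,h),interpolation=cv2.INTER_CUBIC)
        for pts,col in draw:
            q=np.array([(proj(n,p)-[x0,y0]+.5)*f for p in pts]).astype(np.int32)
            cv2.polylines(z,[q.reshape(-1,1,2)],False,col,1,cv2.LINE_AA)
        o.append(z)
    cv2.imwrite(f"pics/{out}.png",np.hstack(o))
E
python3 - <<'E'
from h import *
p=np.array([506.2,209.4,281.08]); t=p-117*UG
D=[(circ(t+17*UG,25),(0,255,0)),(circ(t+62*UG,25),(255,255,0)),([t,t+200*UG],(0,255,255)),(circ(t+70*UG,9),(0,0,255)),(circ(t+200*UG,9),(0,0,255))]
overlay("hover","hover2",(("top",155,200,70),("side",275,130,80)),D)
N={}
for n,roi in(("top",(150,200,260,290)),("side",(280,120,400,240))):
    b=blue(n,cv2.imread(f"pics/raw_hover_{n}.png")[:,:,::-1],roi);c,d,e0,e1,k=axis(b);print(n,e0,e1,k)
    N[n]=np.cross(ray(n,e0)[1],ray(n,e1)[1])
u=np.cross(N["top"],N["side"]);u/=np.linalg.norm(u);u*=np.sign(u[2]);print("brush axis",u,"UG",UG,"ang",np.degrees(np.arccos(u@UG)))
A=np.array([N["top"],N["side"],[0,0,1]])
for k in(70,117): 
    m=t+k*UG; x=np.linalg.solve(A,[N["top"]@P["top"]["xyz"],N["side"]@P["side"]["xyz"],m[2]])
    dlt=x-m; dlt-=UG*(UG@dlt); print(k,"perp offset along ey,e2",dlt@_ey,dlt@_e2)
E
```

```text
top [158.9988514  266.99952126] [175.73084969 226.88772783] 308
side [297.75651019 204.74070453] [323.48453767 180.58090026] 272
brush axis [-0.56812052  0.05687183  0.82097787] UG [-0.57011258  0.06294102  0.81915204] ang 0.38064913975868436Traceback (most recent call last):
  File "<stdin>", line 13, in <module>
NameError: name '_ey' is not defined
```

View pics/hover2.png

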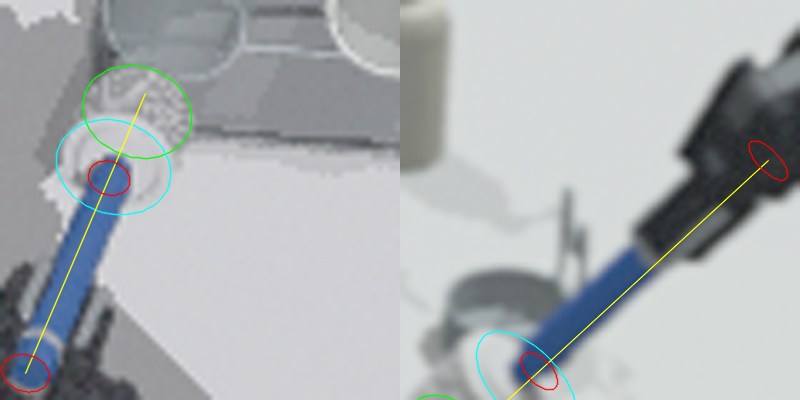

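```bash
cat >> h.py <<'E'
ey,e2=_ey,_e2
def brushline(tag,rois):
    N={}
    for n,roi in rois:
        b=blue(n,cv2.imread(f"pics/raw_{tag}_{n}.png")[:,:,::-1],roi);c,d,e0,e1,k=axis(b)
        N[n]=np.cross(ray(n,e0)[1],ray(n,e1)[1])
    return N
E
python3 - <<'E'
from h import *
p=np.array([506.2,209.4,281.08]); t=p-117*UG
N=brushline("hover",(("top",(150,200,260,290)),("side",(280,120,400,240))))
A=np.array([N["top"],N["side"],[0,0,1]])
for k in(0,70,117): 
    m=t+k*UG; x=np.linalg.solve(A,[N["top"]@P["top"]["xyz"],N["side"]@P["side"]["xyz"],m[2]])
    d=x-m; d-=UG*(UG@d); print(k,d@ey,d@e2)
print(ey,e2)
E
```

```text
0 2.403824890113931 3.9916008742377693
70 2.8098954072314712 4.216133240120033
117 3.0825427544389554 4.36689068578384
[-0.10973431 -0.99396096  0.        ] [ 0.81420515 -0.08988909  0.57357644]
```

The held brush is parallel to the tumbler's axis within 0.4°. By camera it sits 2.4 mm sideways and about 4 mm up from nominal, and I measured the glass with the same cameras, so I'll take that offset out, come nearer and look again.

```bash
cat >> h.py <<'E'
OFF=-2.4*ey-3.8*e2
E
python3 - <<'E'
from h import *
try: print(robot.servo_line(RIM+OFF+(117+12)*UG,RG,feed=60,contact_N=5))
except robot.Unreachable as e: print(e)
p=robot.read_eef_pos(); print(p,RIM+OFF+129*UG,robot.read_joint_pos().round(2),robot.read_clock(),robot.read_ft_force())
t=RIM+12*UG
D=[(circ(RIM,36),(0,0,255)),(circ(RIM,33),(0,0,255)),(circ(t+17*UG,25),(0,255,0)),(circ(t+62*UG,25),(255,255,0)),([t,t+130*UG],(0,255,255))]
snap("near",(("top",150,180,80),("side",235,160,100)),w=400,h=400,gam=.5)
overlay("near","near2",(("top",150,180,80),("side",235,160,100)),D)
N=brushline("near",(("top",(150,180,260,290)),("side",(250,120,400,250))))
A=np.array([N["top"],N["side"],[0,0,1]])
for k in(0,70,117): 
    m=t+k*UG; x=np.linalg.solve(A,[N["top"]@P["top"]["xyz"],N["side"]@P["side"]["xyz"],m[2]])
    d=x-m; d-=UG*(UG@d); print(k,d@ey,d@e2)
E
```

```text
False
[536.3282679  209.05564102 231.92479021] [536.22485961 208.74647577 231.39102326] [-0.65 -0.21 -0.05  2.09  0.55  0.89 -0.04] 13.3 [-0.53726989  0.34219007 -1.11899621]
0 -1.976599409824731 -2.4096715627035077
70 -0.5644926047915784 -0.19509848934587856
117 0.38363625001640084 1.2918291456229094
```

View pics/near2.png

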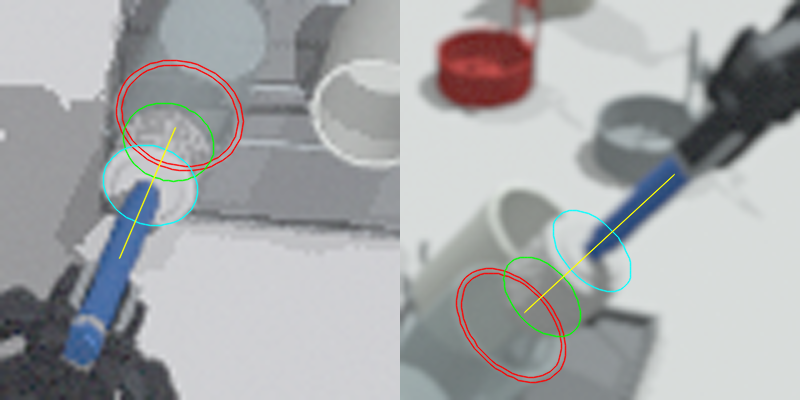

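View pics/near.png

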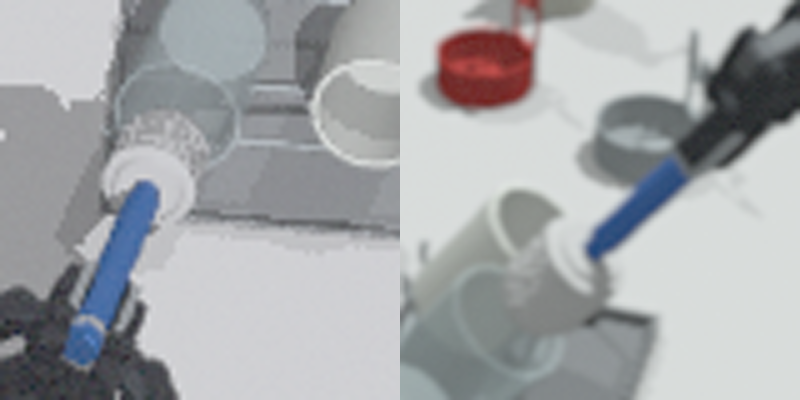

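The head now points into the mouth in both views (top: bristles at about (165,140) inside the rim ellipse; side: head at (555,280) over the rim), with the axes agreeing to about 2 mm against 8 mm of clearance. I'll enter slowly with a light contact stop.

```bash
python3 - <<'E'
from h import *
f0=robot.read_ft_force()
print(robot.servo_line(RIM+OFF+(117-50)*UG,RG,feed=35,contact_N=3))
p=robot.read_eef_pos(); print(p,"d",(p-RIM-OFF)@UG-117,robot.read_joint_pos().round(2),robot.read_clock(),robot.read_ft_force()-f0)
snap("in50",(("top",150,160,80),("side",215,180,80)),w=400,h=400,gam=.5)
E
```

```text
False
[571.59059819 204.9816419  180.86075416] d -49.791388250129586 [-0.63 -0.1  -0.02  2.11  0.6   0.76 -0.07] 15.325 [ 0.46151295 -0.36969781  1.08201843]
```

View pics/in50.png

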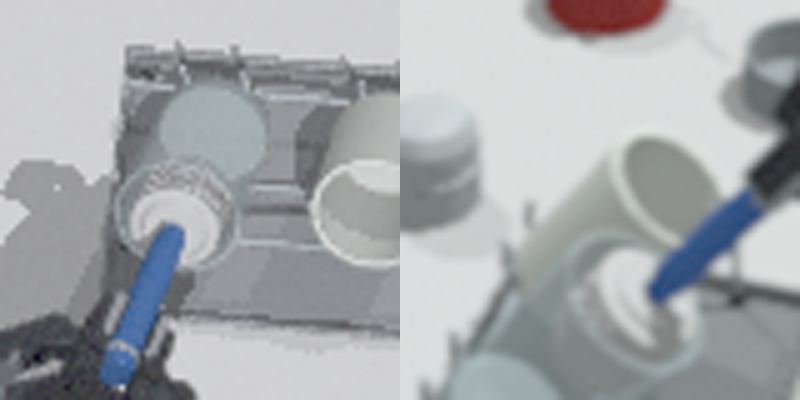

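```bash
python3 - <<'E'
from h import *
t=RIM-50*UG
D=[(circ(RIM,36),(0,0,255)),(circ(RIM,33),(0,0,255)),(circ(t+62*UG,25),(255,255,0)),([t+62*UG,t+120*UG],(0,255,255))]
overlay("in50","in50b",(("top",160,180,50),("side",235,205,50)),D)
N=brushline("in50",(("top",(150,180,260,290)),("side",(250,170,400,250))))
A=np.array([N["top"],N["side"],[0,0,1]])
for k in(0,70,117): 
    m=t+k*UG; x=np.linalg.solve(A,[N["top"]@P["top"]["xyz"],N["side"]@P["side"]["xyz"],m[2]])
    d=x-m; d-=UG*(UG@d); print(k,d@ey,d@e2)
E
```

```text
0 -0.9142564177486494 -2.45313815468591
70 -0.042393435966960186 -0.7756258050409007
117 0.5430002803721342 0.3507039154351414
```

View pics/in50b.png

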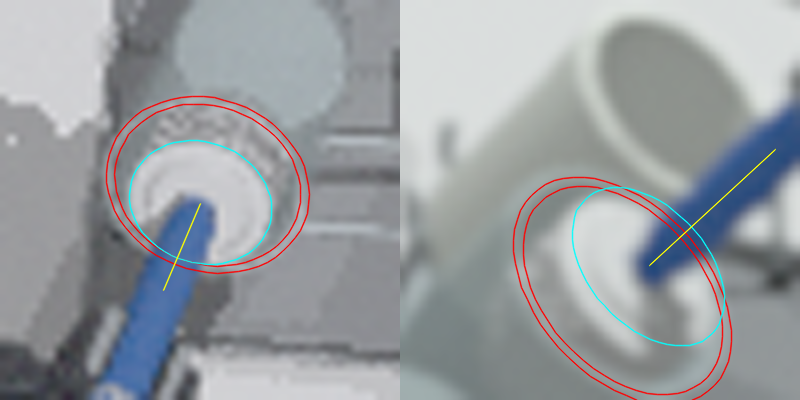

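The handle line agrees with the tumbler's axis within about 1 mm (extrapolated to the tip, 1–2.5 mm), and there's no contact force. I'll continue down gently to the floor.

```bash
python3 - <<'E'
from h import *
f0=robot.read_ft_force()
c=robot.servo_line(RIM+OFF+(117-82)*UG,RG,feed=40,contact_N=3)
if not c: c=robot.servo_line(RIM+OFF+(117-116)*UG,RG,feed=12,contact_N=2)
p=robot.read_eef_pos(); f=robot.read_ft_force()-f0
print(c,p,"d",(p-RIM-OFF)@UG-117,"lat",(p-RIM-OFF)@ey,(p-RIM-OFF)@e2,robot.read_clock(),"F axial",f@UG,"lat",f@ey,f@e2)
snap("bot1",(("top",150,160,80),("side",215,180,80)),w=400,h=400,gam=.5)
E
```

```text
True [601.04821134 201.77629121 137.72296204] d -102.1237027903821 lat -0.1852545443743403 -0.3197425145419907 18.025 F axial 4.854331563130379 lat -0.5425841765334488 1.1165083556960336
```

View pics/bot1.png

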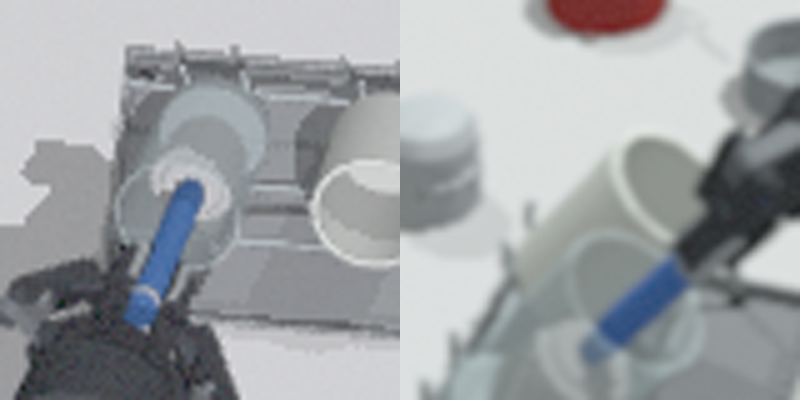

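Floor contact is at d = −102 mm against −104 expected. The force is nearly all axial (4.9 N) and the rim hasn't moved (top view, still spanning 117–240). Now the return to the rim and strokes two and three.

```bash
python3 - <<'E'
from h import *
def up(): 
    robot.servo_line(RIM+OFF+(117+1.5)*UG,RG,feed=70)
    p=robot.read_eef_pos(); print("up d",(p-RIM-OFF)@UG-117,robot.read_clock(),robot.read_ft_force())
up()
for i in range(2):
    f0=robot.read_ft_force()
    c=robot.servo_line(RIM+OFF+(117-94)*UG,RG,feed=60,contact_N=5)
    p=robot.read_eef_pos(); print("early?",c,(p-RIM-OFF)@UG-117)
    if c: break
    robot.wait(.2)
    c=robot.servo_line(RIM+OFF+(117-112)*UG,RG,feed=10,contact_N=2.5)
    p=robot.read_eef_pos(); f=robot.read_ft_force()-f0
    print(c,"d",(p-RIM-OFF)@UG-117,"lat",(p-RIM-OFF)@ey,(p-RIM-OFF)@e2,"F",f@UG,f@ey,f@e2)
    if not -107<(p-RIM-OFF)@UG-117<-99: break
    up()
snap("after3",(("top",150,160,80),("side",215,180,80)),w=400,h=400,gam=.5)
E
```

```text
up d 1.0537007711901083 19.7667 [ 0.14269339  0.16565003 -0.65769855]
early? False -93.67947651196361
True d -102.11288972172622 lat -0.24437168888755542 -0.3071347940572326 F 5.848780396588412 -0.02711034316162865 0.8696620499049411
up d 1.0382824562173312 24.3 [ 0.2398754   0.37881171 -1.30463214]
early? False -93.6731668981446
True d -102.13276917374677 lat -0.18014946212043892 -0.3045800016567794 F 5.682571254410227 1.1942110895220592 0.00782235586547781
up d 1.0506757537134348 28.8333 [ 0.28007433  0.43812568 -0.36700542]
```

View pics/after3.png

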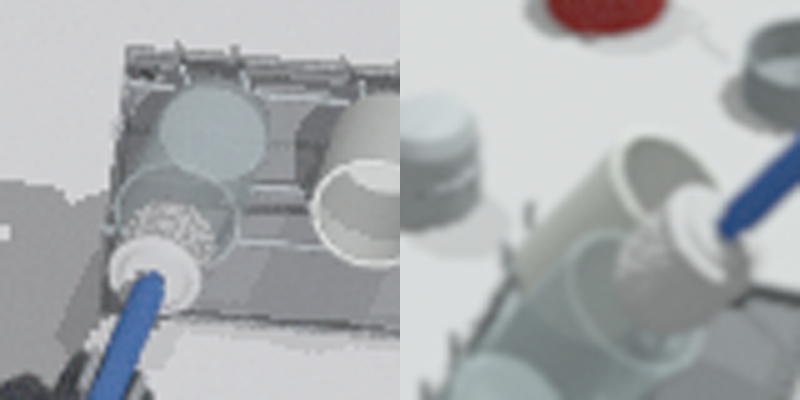

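Three full strokes are done: contact at −102.1 mm every time, back up to within about 1 mm of the rim, and the glass unmoved in the picture. I'll retract along the axis and carry the brush back the same way.

```bash
python3 - <<'E'
from h import *
robot.servo_line(RIM+OFF+(117+60)*UG,RG,feed=90)
for x,yaw,t,ph in (((560,170,300),-6,25,-150),((580,0,310),5,10,-120),((540,-150,290),16,25,-40)):
    robot.goto(np.array(x,float),rotax(ph,frame(dirv(yaw,t)))); print(robot.read_joint_pos().round(2))
robot.goto(HOME+[0,0,150],frame(UB)); robot.wait(.3)
print(robot.read_joint_pos().round(2),robot.read_eef_pos()-HOME,robot.read_clock(),robot.read_gripper_width(),robot.read_ft_force())
snap("back",(("top",270,160,100),("side",250,80,100)),w=400,h=400,gam=.5)
a=cv2.imread("pics/lift.png"); b=cv2.imread("pics/back.png"); d=cv2.absdiff(a,b); print("maxdiff",d.max(),(d.max(2)>60).sum())
cv2.imwrite("pics/backcmp.png",np.vstack([b[:300],cv2.convertScaleAbs(d[:300],alpha=2)]))
E
```

```text
[-0.65 -0.16  0.13  1.84  0.3   1.11  0.34]
[-0.48 -0.02  0.44  1.63 -0.    1.35  0.57]
[-0.28 -0.25  0.58  1.89 -0.12  1.09 -0.24]
[ 0.1  -0.28  0.48  2.12 -0.52  0.87 -0.43] [  1.20341812   1.25775582 150.90606024] 32.5167 16.632029672912864 [0.60543126 0.41907532 0.02210159]
maxdiff 104 603
```

View pics/backcmp.png

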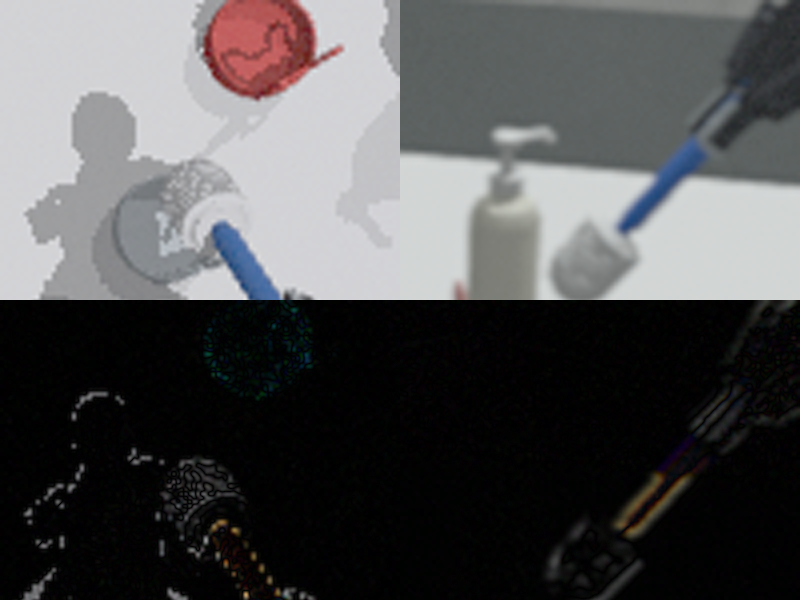

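```bash
python3 - <<'E'
from h import *
t=robot.read_clock()
print(np.mean([robot.read_eef_pos() for _ in range(20)],0)-HOME, np.std([robot.read_eef_pos() for _ in range(20)],0)); print(robot.read_clock()-t)
for dz in (100,40,0): print(kinematics.inverse_kinematics(HOME+[0,0,dz],frame(UB)))
print((robot.read_orientation()-frame(UB)).round(4).tolist())
E
```

```text
[  0.68892135   0.80195811 150.49409941] [1.13686838e-13 0.00000000e+00 5.68434189e-14]
0.0
[ 0.0749934  -0.23841935  0.52824246  2.18807108 -0.59725953  0.79008412
 -0.31856614]
[ 0.02296486 -0.15638881  0.60953065  2.25845925 -0.74336586  0.70452584
 -0.13336499]
[-0.02430711 -0.07995574  0.6792189   2.29678381 -0.88897131  0.66621464
  0.03283236]
[[-0.0008, 0.0022, -0.0001], [0.0022, 0.0006, 0.0008], [0.0002, 0.0009, 0.0001]]
```

```bash
python3 - <<'E'
from h import *
R=frame(UB)
print(robot.servo_line(HOME+[0,0,60],R,feed=110),end=' ')
print(robot.servo_line(HOME+[0,0,18],R,feed=50,contact_N=5)); robot.wait(.3)
E=lambda:np.round(robot.read_eef_pos()-HOME,2)
f0=robot.read_ft_force(); print(E(),robot.read_clock(),f0)
c=robot.servo_line(HOME+[0,0,-1.5],R,feed=12,contact_N=3); 
print(c,E(),robot.read_ft_force()-f0,robot.read_clock())
snap("seat",(("top",285,190,80),("side",270,110,80)),w=400,h=400,gam=.45)
a=cv2.imread("pics/gripped.png"); b=cv2.imread("pics/seat.png"); d=cv2.absdiff(a,b)
cv2.imwrite("pics/seatcmp.png",np.vstack([b[90:390],cv2.convertScaleAbs(d[90:390],alpha=2)]))
E
```

```text
False False
[ 0.12 -0.08 18.28] 34.875 [-0.65641637 -0.07653555 -0.2515512 ]
True [-0.2  -0.06 -0.04] [ 0.26931821 -0.02730983  3.50167104] 36.2167
```

View pics/seatcmp.png

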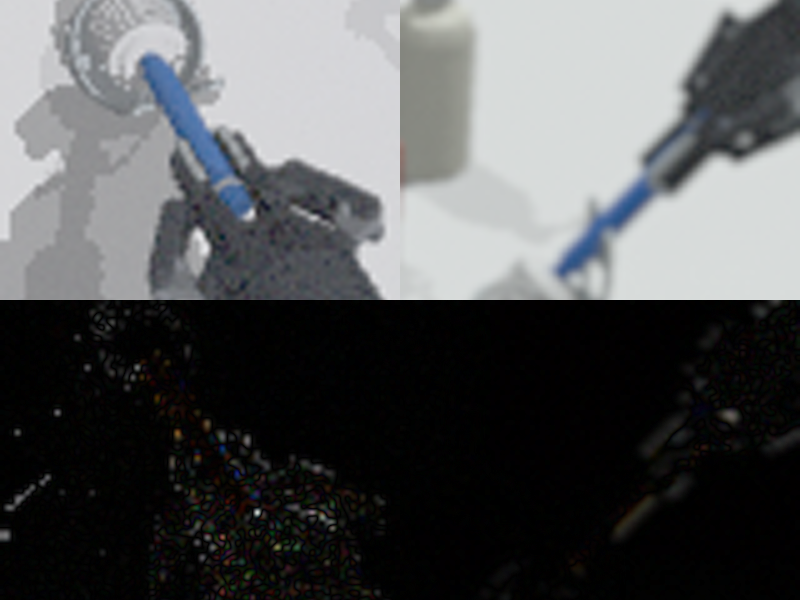

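The brush seated with 3.5 N vertical contact exactly at its home pose, and the picture matches the one from before lifting. I'll release and back out along the handle.

```bash
python3 - <<'E'
from h import *
R=frame(UB)
robot.wait(.4); print(robot.read_ft_force())
robot.set_gripper(85); robot.wait(.3); print(robot.read_gripper_width(),robot.read_ft_force())
try: print(robot.servo_line(HOME+115*UB,R,feed=80,contact_N=8))
except robot.Unreachable as e: print(e)
print(robot.read_eef_pos()-HOME,robot.read_clock(),robot.read_ft_force()); robot.wait(.3)
snap("rel",(("top",285,190,80),("side",270,110,80)),w=400,h=400,gam=.45)
E
```

```text
[-0.78814563 -1.80319505  5.86409247]
84.98548293326616 [0.03564241 0.35667812 0.16678135]
False
[-70.99996573 -20.75127656  87.89667022] 39.275 [ 0.1175189  -0.37306659 -0.36103733]
```

View pics/rel.png

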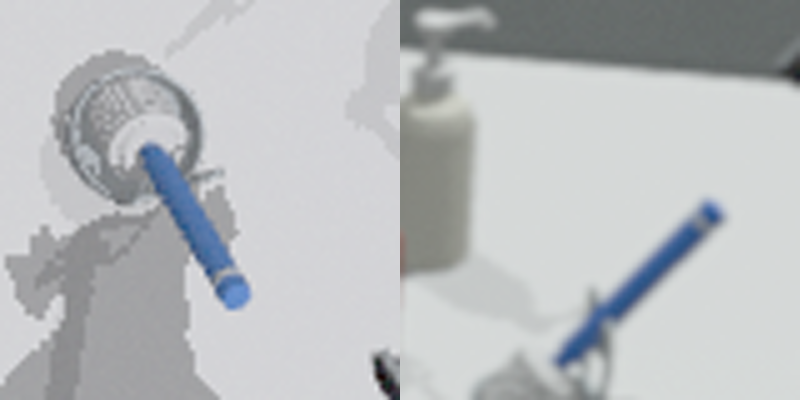

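The brush is back in the notch with its head in the dish. Last check: compare every object against the first pictures.

```bash
python3 - <<'E'
from h import *
o=[]
for n,roi in(("top",(285,190,375,270)),("side",(270,140,350,200))):
    a=cv2.imread(f"pics/{n}0.png"); b=cv2.imread(f"pics/raw_rel_{n}.png")
    o.append(cv2.convertScaleAbs(cv2.absdiff(a,b),alpha=3)[:, :400])
    for i in(a,b):
        c,d,e0,e1,k=axis(blue(n,i[:,:,::-1],roi)); print(n,e0.round(1),e1.round(1),k)
cv2.imwrite("pics/final_diff.png",np.hstack(o))
E
```

```text
top [314.5 218.7] [333.6 250.7] 206
top [314.1 218.9] [333.3 250.8] 213
side [301. 182.] [333. 151.] 197
side [301. 182.] [329. 155.] 173
```

View pics/final_diff.png

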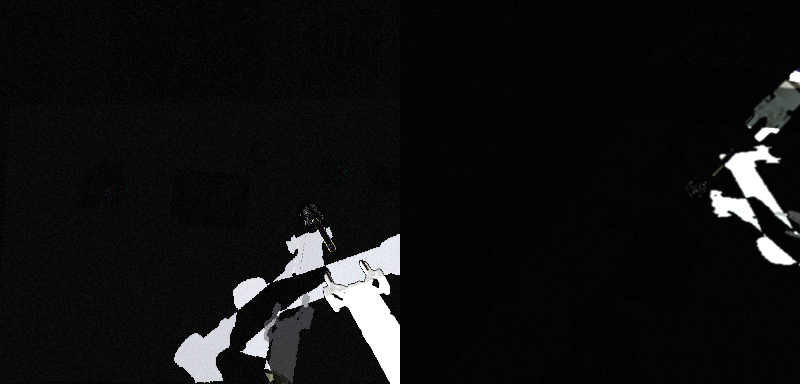

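The differences are only the arm, its shadow and a sub-pixel change at the brush. The drainer, tumbler, beaker, pot, timer and pump show no change. Handing in.

```bash
python3 - <<'E'
from h import *
print(robot.read_joint_vel().round(3),robot.read_clock()); print(ticket.finish_job())
E
```

```text
[ 0.002 -0.002 -0.001 -0.001  0.001 -0.     0.   ] 39.675
the job is handed in; nothing more can be done
None
```

I took the blue brush from the steel rest and gave the clear tumbler three full strokes. I then put the brush back until its bristles stood in the dish and the handle sat in the notch, let go and backed away. The job was handed in at 39.7 s of the 72 s allowed, and no verdict was reported.

**Strokes:** each one ended in light contact (about 5–6 N) at the same depth, −102.1 mm. I had expected −104 mm. Each return brought the bristle tip to within about 1 mm of the rim, judged from the depth of that contact.

**Putting it back:** the brush met the dish within 0.2 mm of its original gripped pose. The pictures before and after differ only by the arm, its shadow and about half a pixel at the brush. The tumbler, beaker, pot, timer and pump show no change.

**Checks that disagreed:**
- **Finger length:** the closed fingertips were about 25 mm behind the stated TCP in the pictures. I relied on the pictures for the grasp depth.
- **Rest position:** the two cameras disagreed by about 5 mm in x at the rest.
- **Brush offset:** the held brush appeared 2–4 mm off its nominal axis, so I corrected for that before entering the glass.
- **Final handle check:** in the last side view the blue mask stopped about 5 pixels short of the handle's end. I took that to be the mask breaking at the white band, because the top view and the difference image showed no such shift.

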